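# Take the round stamp off the rack and stand it on the ink pad

## Robot

A 6-joint arm with a two-finger parallel gripper is mounted at the origin on the work surface; the furniture and walls round the work are solid. World frame = base frame: x ahead of the robot, y to its left, z up, the work surface at z = 0. Lengths are in m, angles in rad, forces in N, time in s.
With the tool pointing down it reaches from about 0.275 to 0.825 m from the base axis. Payload 5.2 kg.
Tool frame: the origin (TCP) lies between the finger pads; the fingertips stand 19 mm ahead of it and the grasp point (between the pads) is the TCP (ctrl.tip_extent is the distance from the TCP to the fingertips, in m); x points along the fingers, z is the direction in which the jaws open and shut, and the axes are right-handed (so a half turn about x gives the same grasp; the last joint's range is limited). The gripper opens to 93 mm and grips with 3 to 60 N. Pads are 15 mm wide; open, the fingers measure 128 mm over their backs; the gripper's body (75 mm by 188 mm) begins 65 mm behind the grasp point.
Start: joints at [-1.516, 0.259, 1.535, -0, 1.348, -0.203], TCP at [0.14, -0.532, 0.238] pointing down, gripper open.
Joint ranges: [-3.14, 3.14], [-0.91, 2.08], [0.19, 2.58], [-1.22, 4.36], [0.22, 2.71], [-3.12, 3.12]. Speed limits (rad/s): [2.57, 2.57, 3.14, 3.14, 3.14, 3.14].

## Interface

Orientations are given as a unit quaternion [x, y, z, w].
In Python, from rig import ctrl gives the robot as it stands. The module is installed in compiled form; this text tells all that it offers.
- The arm moves only by the tool carry_out, never from a script. Its argument "targets" is a list of rows, each a list of 4 numbers: the shift along the tool's x, y, z in cm, then the turn about the tool's x in rad. In form: [[dx, dy, dz, spin], ...]. A call has 1 to 12 rows; each row is the pose to reach, as a shift and turn from the pose commanded when the call began, along the tool's axes at that moment; what a row does not reach only later rows make up. A row lasts 1/8 s, in which the tool goes at most 62.5 mm and 10.7 degrees, less where a joint would pass 70% of its speed; a pose out of reach is approached as far as the arm can. A call with a gripper value outside its range is refused whole. "jaw" is the closure, from 0 (fully open) to 1 (shut), set as the call begins (left out, the last holds). The fingers move at their own pace and stop on an object; "grip_force" is the grip in N (left out, the last holds). Time passes only in rows, so rows that repeat a pose let the fingers close. It gives the time, the measured TCP pose, the force and the opening at its end, in the units of the state.
- ctrl.get_state(): the state, without advancing time (a new reading comes with each control period).
- ctrl.snapshot(name): name is "scene" or "top" or "wrist"; returns a dict with "color" (384x512x3 uint8, red, green, blue), "mtx" (3x3 intrinsics, pixels), "distortion" ([k1, k2, p1, p2, k3] as OpenCV has them; the pictures are not rectified), "R" (3x3) and "t" (3): a world point X has camera coordinates R X + t. Camera axes: x right, y down, z forward; pixel columns grow to the right and rows downward; lengths in m; the calibration is good to about 2 mm. A picture is of the moment at which its call begins. There is no depth.
- ctrl.sign_off(): hands the job in, once; it reports no verdict.
The state is a dict: "time_s": time; "joint_pos": joint angles; "dq": joint speeds; "tau": joint torques, N m; "ee_pos": TCP position; "tcp_rot": TCP orientation; "force": force on the tool from outside, world axes, zero at the start; "ft_torque": the same for the moment, N m; "opening": finger opening in m.
Only numpy, scipy, OpenCV 4.12 (cv2) and the standard library are available. Lean on these libraries where they do the work, as an engineer would, in place of code of your own. Each camera call takes 0.05 s, during which the arm holds its last target. There are 200 camera calls.

## Task

The tube labels are to be stamped: take the stamp with the round foot off its hook on the stamp rack and stand it upright on the ink pad in the open tin, with its whole face inside the rim, then let go of it. Set it down rather than dropping it, and leave the other stamp hanging where it is.

Things in the scene. Friction and masses are not known exactly. Their poses are not given: they have to be found in the camera images.
- round_stamp_grip (a point): Wooden hand stamp with a ROUND foot, hanging by its collar on either hook, 0.05-0.1 kg. Point: on its axis at mid-handle, 94 mm above its face; z up the stamp. Heights from the face (mm): foot 38 diameter, 0-14; stem 10 diameter, 14-64; collar 27 diameter, 64-70; handle 22 diameter, 70-118. The stem passes between the hook's two prongs, the collar rests on them; it can shift a few mm.
- long_stamp_grip (a point): The other wooden stamp, on the other hook: same handle, collar, stem and heights, but a long narrow foot, 24 x 60 mm. Point at mid-handle. It stays hanging.
- stamp_rack: Fixed steel rack 120x200 mm. Origin on the desk, midway between the hanging stamps; x to its back, y along it. Hooks at y=+-50 mm: two level prongs each, 13 mm apart, tops 100 mm above the desk, pointing to -x; ends at x=-28 mm turned up 9 mm. Raise a stamp 12-40 mm (at 50 its foot hits the prongs), then draw it 60 mm or more along -x. Nothing is higher than the stamps' handles.
- pad_top (a point): Centre of the inking surface (60 mm in x, 97 mm in y) of the open tin ink pad, fixed to the desk, surface 9 mm above it; x, y are the tin's axes, z up. The rim stands 2 mm above the surface all round. The hinged lid stands open on the +x side, 36 mm from this point, leaning back, its edge up to 80 mm above the desk.
Mind the look-alikes: they are no part of the job. What is shaped like the part that bears round_stamp_grip but red is not meant.

How it is judged:
At the end, for the whole second after the job is handed in: The round-footed stamp stands released, upright (within about 6 degrees) and at rest on the inking surface, its axis within 13 mm of the pad's centre across the tin (x) and 32 mm along it (y); the other stamp still hangs on its hook, within 30 mm of where it hung (x of round_stamp_grip in the frame of pad_top between -0.013 and 0.013 m and y of round_stamp_grip in the frame of pad_top between -0.032 and 0.032 m and z of round_stamp_grip in the frame of pad_top between 0.089 and 0.098 m and angle between round_stamp_grip's own z axis and vertical below 0.1 rad and linear speed of round_stamp below 0.02 m/s and distance of long_stamp_grip from where it was at the start of the episode below 0.03 m); the robot touches nothing.
It fails at once if the long stamp is knocked or taken off its hook (moved more than 50 mm) (distance of long_stamp_grip from where it was at the start of the episode above 0.05 m).
It fails at once if the round stamp is dropped (falls free faster than 0.7 m/s, about 25 mm) (contact force between round_stamp and the fingers below 0.05 N and linear speed of round_stamp above 0.7 m/s).
It also fails if it takes over 43 s, if anything falls off the work surface, if the arm or the gripper's body presses on something with over 40 N, if the wrist force passes 120 N, or if a joint passes its speed limit or range.

## Working session

There is one attempt and no reset: what is moved stays moved. The work goes in short steps, Python scripts to look and compute and a tool call to move; the robot and the scene stay as the last step left them, time stands still between calls to the robot, and variables do not carry over. Pictures are saved under pics/ and viewed, about 8 in all and at most 12, crops included, and the job is handed in when it is done.

Besides the shell and the picture viewer there is one more tool, called as name(argument=value, ...) on one line, values as JSON. carry_out: Moves the arm, as the interface text tells. Its arguments: {"type":"object","properties":{"targets":{"type":"array"},"jaw":{"type":"number"},"grip_force":{"type":"number"}},"required":["targets"]}

```bash
mkdir -p pics
cat > h.py <<'E'
import numpy as np, cv2, pickle
from rig import ctrl
from scipy.spatial.transform import Rotation as Ro
def snap(n,f):
    s=ctrl.snapshot(n); cv2.imwrite(f'pics/{f}.png',s['color'][:,:,::-1]); pickle.dump(s,open(f'pics/{f}.pkl','wb')); return s
def load(f): return pickle.load(open(f'pics/{f}.pkl','rb'))
def onplane(s,uv,z):
    K=np.array(s['mtx']);d=np.array(s['distortion'],float);R=np.array(s['R']);t=np.array(s['t'])
    p=cv2.undistortPoints(np.array(uv,float).reshape(-1,1,2),K,d).reshape(-1,2)
    r=np.c_[p,np.ones(len(p))]@R; c=-R.T@t
    return c+r*((z-c[2])/r[:,2])[:,None]
def proj(s,X):
    R=np.array(s['R']);return cv2.projectPoints(np.array(X,float).reshape(-1,3),cv2.Rodrigues(R)[0],np.array(s['t'],float),np.array(s['mtx']),np.array(s['distortion'],float))[0].reshape(-1,2)
E
python3 - <<'E'
from h import *
a=snap('scene','s0');b=snap('top','t0')
st=ctrl.get_state();print(st['ee_pos'],st['tcp_rot'],Ro.from_quat(st['tcp_rot']).as_matrix().round(3),st['time_s'])
for s in(a,b): print(-np.array(s['R']).T@s['t'],np.array(s['R'])[2])
E
```

```text
[ 0.14020149 -0.53135633  0.23691273] [ 0.43202889  0.56049727 -0.4311548   0.55973153] [[-0.     0.967  0.255]
 [ 0.002  0.255 -0.967]
 [-1.     0.    -0.002]] 0.1
[0.16892532 0.63824633 0.61248284] [ 0.42033842 -0.66830357 -0.61374746]
[0.42478194 0.07307984 1.07951614] [ 0.11495631  0.00167446 -0.99336914]
```

View pics/s0.png

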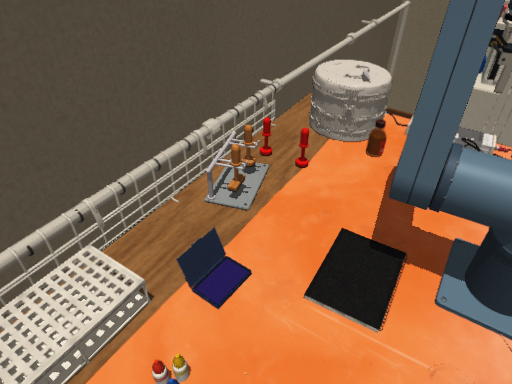

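View pics/t0.png

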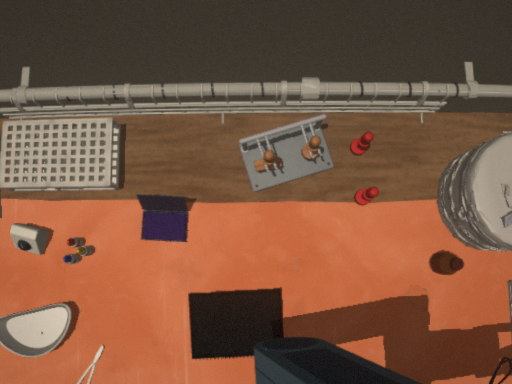

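The scene view shows the rack near (240,175) and the tin near (218,272). In the top view they are at (287,155) and (165,218), and two red look-alike stamps stand at (365,145) and (368,195). I'll enlarge the rack and the tin.

Run:
```python
from h import *
a=cv2.imread('pics/s0.png');b=cv2.imread('pics/t0.png')
def c(i,x,y,w,h): return cv2.resize(i[y:y+h,x:x+w],(400,300),interpolation=cv2.INTER_CUBIC)
cv2.imwrite('pics/c0.png',np.vstack([np.hstack([c(a,200,115,80,60*1+0),c(b,230,110,120,90)]),np.hstack([c(a,200,155,80,60),c(b,125,180,80,60)])]))
```

```text
(no output)
```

View pics/c0.png

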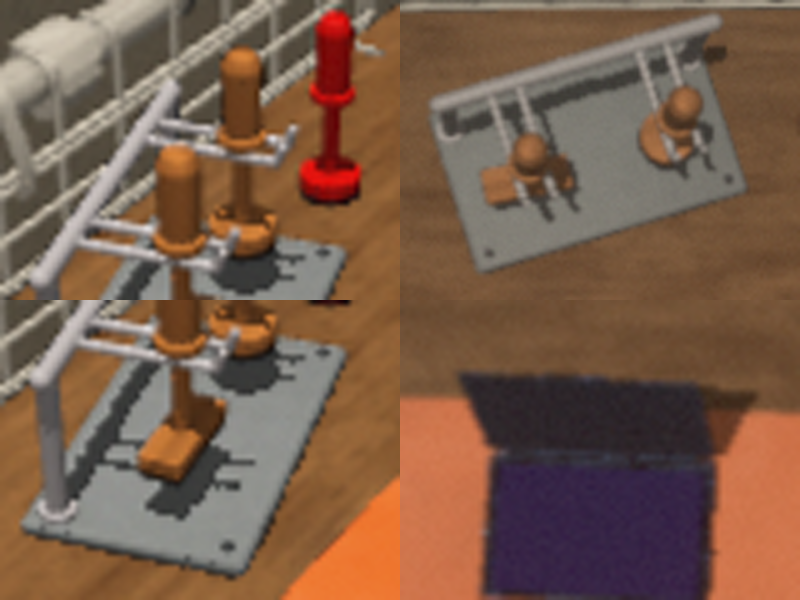

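The hanging stamp on the right in the top view has the round foot; the left one, nearer in the scene view, has the long foot. The round stamp's handle top is at top pixel (315.5,141). Pad corners in the top view are about (143,212), (188,212), (187,239) and (142,238).

Run:
```python
from h import *
b=load('t0');a=load('s0')
np.set_printoptions(precision=4,suppress=True)
P=onplane(b,[(143.4,211.6),(188,212.4),(186.6,239),(142.4,238.4)],.011);print('pad',P,P.mean(0))
C=onplane(b,[(253.4,191),(333.5,166.4),(239.6,141.5)],.004);print('rack',C, 'ori',(C[1]+C[2])/2)
d=C[1]-C[0];print('ydir ang',np.arctan2(d[1],d[0]),np.linalg.norm(d),np.linalg.norm(C[2]-C[0]))
print('handle top round',onplane(b,[(315.5,140.5)],.15),'long',onplane(b,[(268.5,155)],.15))
# scene: top of handles; crop scale5 origin (200,115)
print('scene round',onplane(a,[(200+242/5,115+50/5)],.154),'collar',onplane(a,[(200+241/5,115+138/5)],.103))
print('long',onplane(a,[(200+180/5,115+148/5)],.154))
d=P[1]-P[0]+P[2]-P[3];print('pad ang',np.arctan2(d[1],d[0]))
```

```text
pad [[0.507  0.3338 0.011 ]
 [0.5044 0.2296 0.011 ]
 [0.4432 0.2326 0.011 ]
 [0.4451 0.3353 0.011 ]] [0.4749 0.2828 0.011 ]
rack [[ 0.5534  0.0784  0.004 ]
 [ 0.6097 -0.1102  0.004 ]
 [ 0.6713  0.1099  0.004 ]] ori [ 0.6405 -0.0001  0.004 ]
ydir ang -1.2806808339152707 0.19681255266093586 0.12200711091747266
handle top round [[ 0.6385 -0.0501  0.15  ]] long [[0.6092 0.0464 0.15  ]]
scene round [[ 0.639  -0.0501  0.154 ]] collar [[ 0.6384 -0.0477  0.103 ]]
long [[0.6101 0.0444 0.154 ]]
pad ang -1.5925509132468811
```

carry_out(targets=[[0,6,-3.7,0],[0,12,-7.4,0],[0,17,-10.5,0],[0,22,-13.6,0],[0,27,-16.7,-0.03],[0,32,-19.8,-0.03],[0,37,-22.9,-0.03],[0,42,-26,-0.03],[0,47,-29,-0.03],[0,51,-31.5,-0.03],[0,54.4,-33.6,-0.03],[0,54.4,-33.6,-0.03]], jaw=0.3, grip_force=15)

```text
time_s: 1.6
ee_pos: [0.5816, -0.066, 0.2367]
tcp_rot: [0.422, 0.568, -0.422, 0.567]
force: [-0.9, 0.4, -0.3]
opening: 0.065
```

Run:
```python
from h import *
snap('wrist','w1');st=ctrl.get_state();print(st['time_s'],st['ee_pos'],st['force'],st['opening']);print(Ro.from_quat(st['tcp_rot']).as_matrix().round(3))
```

```text
1.65 [ 0.58062821 -0.06723315  0.23677625] [-0.64559161 -1.11583235  0.34869936] 0.0651654667440434
[[-0.002  0.958  0.286]
 [ 0.     0.286 -0.958]
 [-1.    -0.002 -0.001]]
```

View pics/w1.png

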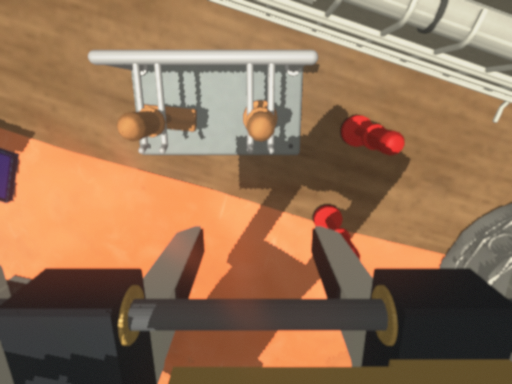

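The wrist view shows the round stamp at (261,123) and the long one at (132,126), with the jaws lined up with the rack.

Run:
```python
from h import *
s=load('w1');st=ctrl.get_state();M=Ro.from_quat(st['tcp_rot']).as_matrix()
X=onplane(s,[(261,124),(132,126)],.145);print(X)
for x in (X[0],np.array([.6387,-.05,.13])): x[2]=.134;print((M.T@(x-st['ee_pos'])*100).round(2))
```

```text
[[ 0.64010284 -0.04887177  0.145     ]
 [ 0.60994427  0.04606119  0.145     ]]
[10.27  6.24 -0.05]
[10.27  6.07  0.02]
```

carry_out(targets=[[0,3.5,0,0],[0,6.1,0,0],[2,6.1,0,0],[5,6.1,0,0],[8,6.1,0,0],[10.2,6.1,0,0],[10.2,6.1,0,0],[10.2,6.1,0,0]])

```text
time_s: 2.65
ee_pos: [0.6393, -0.0519, 0.1367]
tcp_rot: [0.423, 0.566, -0.423, 0.567]
force: [0.5, 0.6, 0.3]
opening: 0.0651
```

carry_out(targets=[[0,0,0,0],[0,0,0,0],[0,0,0,0],[0,0,0,0],[0,0,0,0],[0,0,0,0]], jaw=1, grip_force=15)

```text
time_s: 3.4
ee_pos: [0.6391, -0.0509, 0.1357]
tcp_rot: [0.423, 0.567, -0.423, 0.567]
force: [0.6, -0.4, 0.6]
opening: 0.0217
```

carry_out(targets=[[-1,0,0,0],[-2,0,0,0],[-2.5,0,0,0],[-2.5,0,0,0],[-2.5,-1.5,0,0],[-2.5,-3.5,0,0],[-2.5,-5.5,0,0],[-2.5,-7.5,0,0],[-2.5,-9,0,0],[-5,-9,0,0],[-9,-9,0,0],[-13,-9,0,0]])

```text
time_s: 4.9
ee_pos: [0.5525, -0.0765, 0.2665]
tcp_rot: [0.423, 0.567, -0.423, 0.566]
force: [-0.1, 0.3, -1.1]
opening: 0.0218
```

Run:
```python
from h import *
snap('wrist','w2');snap('scene','s2');st=ctrl.get_state();print(st['time_s'],st['ee_pos'],st['force'],st['opening'])
a=cv2.imread('pics/w2.png');b=cv2.imread('pics/s2.png')
cv2.imwrite('pics/c2.png',np.hstack([cv2.resize(a,(400,300)),cv2.resize(b[90:240,160:360],(400,300))]))
M=Ro.from_quat(st['tcp_rot']).as_matrix();print(M.round(3));print((M.T@(np.array([.4749,.2828,.25])-st['ee_pos'])*100).round(2))
```

```text
5.0 [ 0.55503032 -0.07724557  0.2706109 ] [ 0.72060244  0.42641441 -0.12893693] 0.02167697958498399
[[ 0.009  0.959  0.284]
 [-0.003  0.284 -0.959]
 [-1.     0.008  0.005]]
[  1.89   2.52 -36.81]
```

View pics/c2.png

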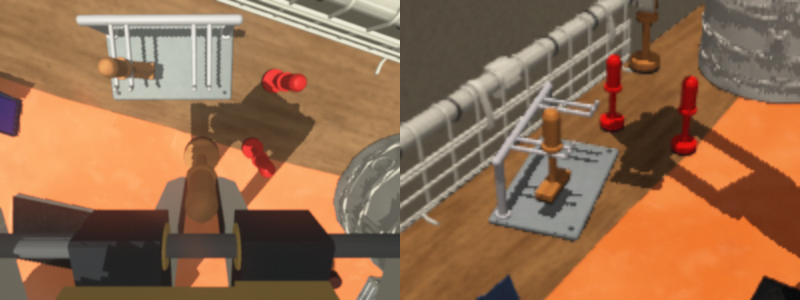

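The round stamp is out of the rack and held upright, and the long one still hangs. Next I go to a point just short of the tin.

carry_out(targets=[[0,-0.4,-4,0],[0,-0.8,-8,0.03],[0,-1.2,-12,0.06],[0,-1.6,-16,0.1],[0,-2,-20,0.14],[0,-2.6,-24,0.18],[0,-3.2,-28,0.22],[0,-3.7,-32,0.26],[0,-4.2,-36,0.3],[0,-4.5,-38.9,0.3],[0,-4.5,-38.9,0.3],[0,-4.5,-38.9,0.3]])

```text
time_s: 6.5
ee_pos: [0.3992, 0.2832, 0.265]
tcp_rot: [-0.503, -0.497, 0.503, -0.497]
force: [-0.7, -0.0, -0.3]
opening: 0.0218
```

Run:
```python
from h import *
snap('wrist','w3');st=ctrl.get_state();print(st['time_s'],st['ee_pos'],st['force'],st['opening'])
M=Ro.from_quat(st['tcp_rot']).as_matrix();print(M.round(3));print((M.T@(np.array([.4749,.2828,.25])-st['ee_pos'])*100).round(2))
```

```text
6.55 [0.39938723 0.28297145 0.26512179] [ 0.54090831  0.08123892 -0.49252005] 0.021860755079448412
[[-0.001  1.    -0.013]
 [-0.001 -0.013 -1.   ]
 [-1.    -0.001  0.001]]
[ 1.51  7.55 -0.08]
```

View pics/w3.png

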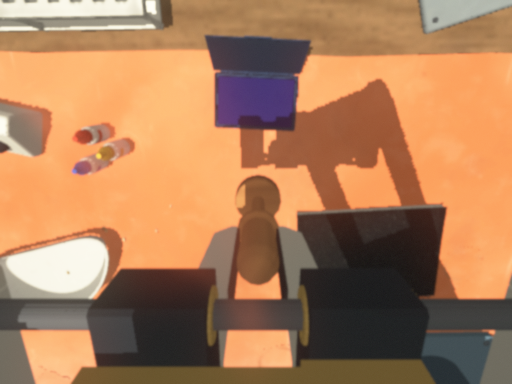

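The pad's corners appear at about (217,76), (298,77), (294,130) and (216,127), and the foot at about (258,193).

Run:
```python
from h import *
s=load('w3');st=ctrl.get_state();M=Ro.from_quat(st['tcp_rot']).as_matrix()
P=onplane(s,[(217,76),(298,77),(294.5,130),(215.5,127)],.011);print(P.round(4),P.mean(0))
print(proj(s,[[.3993,.283,.165],[.3993,.283,.18],[.4183,.283,.18],[.3993,.302,.18]]))
x=P.mean(0);x[2]=.25;print((M.T@(x-st['ee_pos'])*100).round(2))
```

```text
[[0.5039 0.3336 0.011 ]
 [0.5016 0.2333 0.011 ]
 [0.4368 0.2359 0.011 ]
 [0.4418 0.3386 0.011 ]] [0.47103997 0.28535181 0.011     ]
[[259.44633066 194.88527164]
 [259.57425958 200.72120797]
 [259.36521145 177.99287737]
 [236.05464781 200.96483527]]
[ 1.51  7.16 -0.33]
```

carry_out(targets=[[0,3,-0.1,0],[0,6,-0.2,0],[0,7.3,-0.2,0],[2,7.3,-0.2,0],[5,7.3,-0.2,0],[8,7.3,-0.2,0],[11,7.3,-0.2,0],[13,7.3,-0.2,0],[14.3,7.3,-0.2,0],[14.8,7.3,-0.2,0],[14.8,7.3,-0.2,0],[14.8,7.3,-0.2,0]])

```text
time_s: 8.05
ee_pos: [0.4728, 0.2851, 0.1185]
tcp_rot: [0.504, 0.497, -0.503, 0.497]
force: [-0.3, -0.5, -0.9]
opening: 0.0214
```

Run:
```python
from h import *
s=snap('scene','s4');t=snap('top','t4');snap('wrist','w4');st=ctrl.get_state();print(st['time_s'],st['ee_pos'],st['force'])
r=[cv2.imread(f'pics/{n}.png') for n in('s4','t4','w4')]
f=lambda i:cv2.resize(i,(400,300),interpolation=cv2.INTER_CUBIC)
cv2.imwrite('pics/c4.png',np.vstack([np.hstack([f(r[0][210:315,150:290]),f(r[1][180:255,115:215])]),np.hstack([f(r[2]),f(r[0])])]))
```

```text
8.2 [0.47259619 0.28503325 0.11828308] [0.48229852 0.22989304 0.18865843]
```

View pics/c4.png

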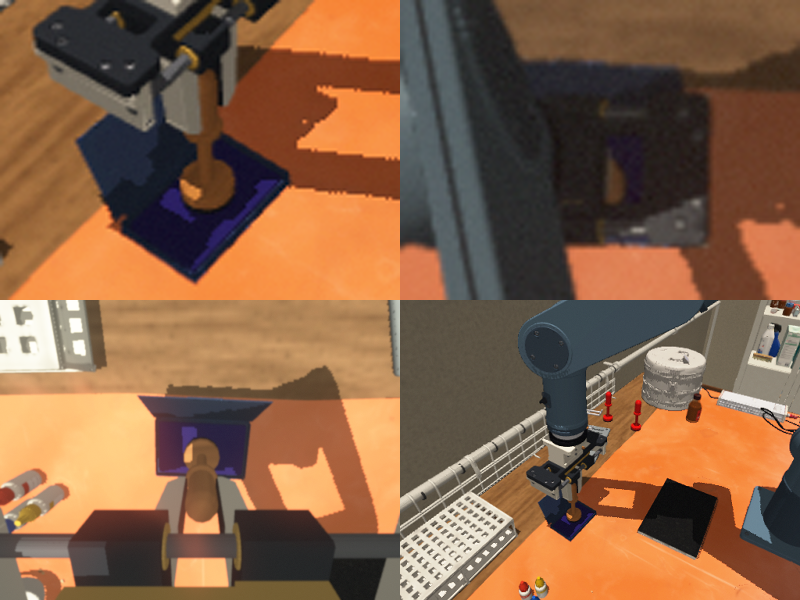

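The foot is centred over the pad and about 10 mm above it. Lowering slowly.

carry_out(targets=[[0.2,0,0,0],[0.4,0,0,0],[0.6,0,0,0],[0.75,0,0,0],[0.85,0,0,0],[0.85,0,0,0],[0.85,0,0,0]])

```text
time_s: 9.07
ee_pos: [0.4723, 0.2849, 0.1092]
tcp_rot: [0.503, 0.497, -0.503, 0.497]
force: [-0.4, 0.2, -0.4]
opening: 0.0215
```

carry_out(targets=[[0.05,0,0,0],[0.1,0,0,0],[0.1,0,0,0],[0.1,0,0,0]])

```text
time_s: 9.57
ee_pos: [0.4726, 0.285, 0.1087]
tcp_rot: [0.503, 0.497, -0.503, 0.497]
force: [-1.1, -0.6, 5.5]
opening: 0.0218
```

Contact reads 5.5 N upward, so I open the jaws and then rise.

carry_out(targets=[[0,0,0,0],[0,0,0,0],[0,0,0,0],[0,0,0,0]], jaw=0.4)

```text
time_s: 10.07
ee_pos: [0.4722, 0.2849, 0.108]
tcp_rot: [-0.503, -0.497, 0.503, -0.497]
force: [0.3, -0.1, -0.7]
opening: 0.0544
```

carry_out(targets=[[-1,0,0,0],[-3,0,0,0],[-6,0,0,0],[-10,0,0,0],[-14,0,0,0],[-14,-5,0,0],[-14,-10,0,0],[-14,-12,0,0],[-14,-12,0,0]])

```text
time_s: 11.2
ee_pos: [0.352, 0.2866, 0.249]
tcp_rot: [0.503, 0.497, -0.502, 0.498]
force: [-0.1, 0.6, 0.3]
opening: 0.0559
```

Run:
```python
from h import *
snap('scene','s5');snap('wrist','w5');st=ctrl.get_state();print(st['time_s'],st['ee_pos'],st['opening'])
r=[cv2.imread(f'pics/{n}.png') for n in('s5','w5')]
f=lambda i:cv2.resize(i,(400,300),interpolation=cv2.INTER_CUBIC)
cv2.imwrite('pics/c5.png',np.vstack([np.hstack([f(r[0][210:315,150:290]),f(r[1])]),np.hstack([f(r[0][100:220,160:320]),f(r[1][20:170,160:360])])]))
```

```text
11.3 [0.3536554  0.2865727  0.24867715] 0.05609639764070402
```

View pics/c5.png

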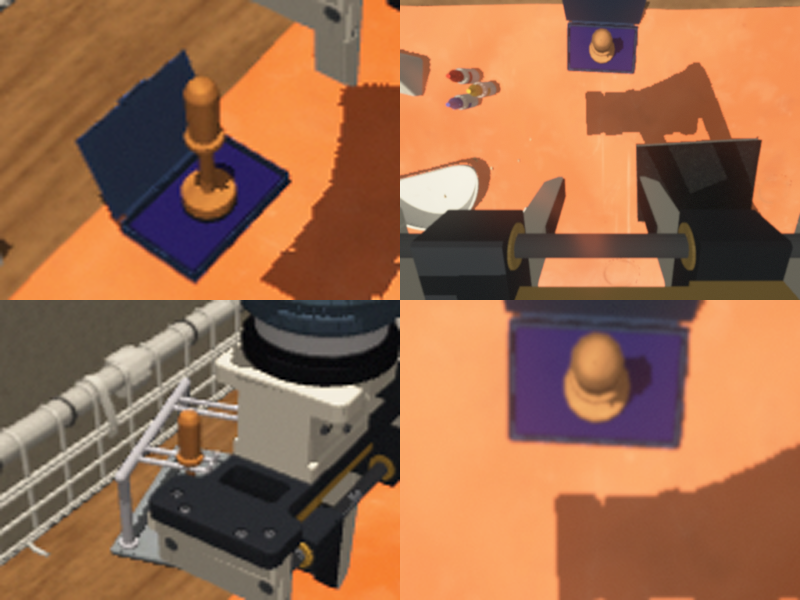

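The stamp stands released inside the tin, and the long stamp still hangs. I'll measure the offset with numbers.

Run:
```python
from h import *
w=load('w5');s=load('s5')
f=lambda L:[(160+(x-400)/2,20+(y-300)/2) for x,y in L]
P=onplane(w,f([(512,320),(688,330),(681,446),(509,440)]),.011);print(P.round(4),P.mean(0))
print('foot',onplane(w,f([(564,385),(630,385),(597,422)]),.016).round(4))
g=lambda L:[(150+x/2.857,210+y/2.857) for x,y in L]
Q=onplane(s,g([(290,180),(195,281),(121,230),(217,136)]),.011);print(Q.round(4),Q.mean(0))
print('foot top c',onplane(s,g([(208,188)]),.023),'handle top',onplane(s,g([(204,77)]),.127),'collar',onplane(s,g([(203,137)]),.076))
```

```text
[[0.5069 0.3341 0.011 ]
 [0.5007 0.2335 0.011 ]
 [0.4373 0.2356 0.011 ]
 [0.4419 0.3392 0.011 ]] [0.47168303 0.28561752 0.011     ]
foot [[0.4717 0.3051 0.016 ]
 [0.4713 0.2668 0.016 ]
 [0.4513 0.2862 0.016 ]]
[[0.4346 0.241  0.011 ]
 [0.4405 0.343  0.011 ]
 [0.5066 0.3394 0.011 ]
 [0.5021 0.2371 0.011 ]] [0.47095122 0.29009902 0.011     ]
foot top c [[0.47264863 0.2858665  0.023     ]] handle top [[0.47388058 0.28018451 0.127     ]] collar [[0.47330637 0.28622381 0.076     ]]
```

```bash
python3 -c "
from rig import ctrl
print(ctrl.get_state()['time_s'],ctrl.sign_off())"
```

```text
the job is handed in; nothing more can be done
11.3 None
```

The round-footed stamp is standing released on the ink pad, and I handed the job in at 11.3 s of the 43 s allowed. I lifted it off its hook, drew it clear of the rack and lowered it until it touched the pad at about 5.5 N. Then I opened the jaws and backed off.

- **Position:** the last pictures put the stamp's axis within about 2 mm of the pad's centre across the tin. Along the tin it is within about 1 mm by the wrist camera and 4 mm by the scene camera.
- **Upright:** the foot and collar agree to within about 1 mm. The handle-top reading is about 6 mm off in y, roughly 3 degrees if it were real lean. I put that down to picking the point on the rounded top, and did not check the tilt any other way.
- **Other stamp:** the long one still hangs at its original picture position, near (236,144) in the scene view.
- **Clearance:** the gripper is about 12 cm to the side and 14 cm higher, touching nothing.

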